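# Roll two motors up a sloped rack past the one-way catches

### The arm

A 6-joint arm with a two-finger parallel gripper is mounted at the origin on a cart in front of the work surface, level with it; the furniture and walls round the work are solid. World frame = base frame: x ahead of the robot, y to its left, z up, the work surface at z = 0. Lengths are in m, angles in rad, forces in N, time in s.
With the tool pointing down it reaches from about 0.3 to 0.775 m from the base axis. Payload 14.6 kg.
Tool frame: the origin (TCP) lies at the very end of the fingers, on their centre line; the grasp point (between the pads) lies 19 mm behind it; z points along the fingers, y is the line along which they close (so a half turn about z gives the same grasp; the last joint's range is limited). The gripper opens to 94 mm and grips with 3 to 60 N. Pads are 16 mm wide; open, the fingers measure 119 mm over their backs; the gripper's body (75 mm by 177 mm) begins 78 mm behind the grasp point.
Start: joints at [-1.177, 0.3, 1.521, -0, 1.321, -0.067], TCP at [0.245, -0.493, 0.205] pointing down, gripper open.
Joint ranges: [-3.03, 3.03], [-0.79, 2.21], [0.23, 2.52], [-1.04, 4.18], [0, 3.07], [-2.55, 2.55]. Speed limits (rad/s): [2.22, 2.22, 2.57, 3.14, 3.14, 3.14].

### API

Orientations are given as [roll, pitch, yaw] about the fixed x, y, z axes, in that order (R = Rz(yaw) Ry(pitch) Rx(roll)).
In Python, from station import * gives the robot as it stands.
- The arm moves only by the tool jog_arm, never from a script. Its argument "rows" is a list of rows, each a list of 3 entries, a list of its own where there are three numbers: the shift along the tool's x, y, z in m, then the turn about the tool's z in degrees, then the finger opening in m, from 0 to 0.094. A call has 1 to 12 rows; each row shifts and turns the commanded pose from where the row before left it, along the tool's axes as they then stand; what a row does not reach is not made up. A row lasts 1/12 s, in which the tool goes at most 41.7 mm and 7.16 degrees, less where a joint would pass 70% of its speed; a pose out of reach is approached as far as the arm can. A call is refused whole if a number of a shift passes 0.0417 or a number of a turn 7.16, either way. A call with a gripper value outside its range is refused whole. The fingers move at their own pace and stop on an object; "squeeze" is the grip in N (left out, the last holds). Time passes only in rows, so rows that do not move let the fingers close. It gives the time, the measured TCP pose, the force, the opening and the grip force at its end, in the units of the state.
- get_obs(): the state, without advancing time (a new reading comes with each control period).
- camera(name): name is "scene" or "side" or "wrist"; returns a dict with "image" (420x560x3 uint8, red, green, blue), "range_z" (420x560 float32, m along the optical axis (not along the pixel's ray), 0 where there is no reading), "K" (3x3 intrinsics, pixels), "world_from_camera" (4x4, takes a point from camera to world coordinates); the wrist camera has in their place "T_tool_cam" (4x4, takes a point from camera to tool coordinates, whose origin is the TCP and whose axes are the flange's). Camera axes: x right, y up, looking along -z (the intrinsics and any distortion apply to the point x, -y, -z); pixel columns grow to the right and rows downward; lengths in m; the calibration is good to about 2 mm. A picture is of the moment at which its call begins: read the wrist's pose just before it.
- hand_in(): hands the job in; it is judged then, once.
Trained networks look in a picture, given as the dict that the camera call returned (one of the last four; its "shot" number tells which), for a name from the list of things; names that differ only in an ending like _2 or _b are one class to them, and where a whole thing is asked for, a point or a joint stands for the part that bears it (a point fixed in the world has none). Each returns a list of dicts, best first, with "p" (0 to 1); they miss things now and then, are a little off and sometimes report something else, mostly with a low value. They report only what shows in the picture. A call takes as long as a camera call.
- search_frame(label, picture): "at" ([column, row] as shares, 0 to 1, of the picture: columns of its width, rows of its height, amid what is visible of it).
- spot_point(label, picture): "at" ([column, row] as shares, 0 to 1, of the picture: columns of its width, rows of its height: a listed point, or the origin of a listed thing).
The state is a dict: "time_s": time; "qpos": joint angles; "joint_vel": joint speeds; "tau": joint torques, N m; "ee_pos": TCP position; "eef_rot": TCP orientation; "force": force on the tool from outside, world axes, zero at the start; "moment": the same for the moment, N m; "grip_width": finger opening in m; "grip_force": force on a finger pad.
Only numpy, scipy, OpenCV 4.12 (cv2) and the standard library are available. Lean on these libraries where they do the work, as an engineer would, in place of code of your own. Each camera call takes 0.05 s, during which the arm holds its last target. There are 200 camera calls.

### The job

Load the two-lane motor rack: with the fingertips, push each of the two round motors waiting at the foot of its lane up the slope to the stop, until the brass spring catch has come up behind it and it cannot roll back. Only push the motors, steadily: do not pick them up, flick them or ram them into the stop. Leave everything else on the bench where it is.

Things in the scene. Friction and masses are not known exactly. Their poses are not given: they have to be found in the camera images.
- rack: bench rack for motors, fixed to the bench: blue base plate 236 x 196 mm on 6 mm rubber feet, carrying a sloped aluminium deck with two lanes on four posts. Origin: on the bench under its middle. z up, x uphill along the lanes (towards the robot's left, give or take 17 degrees), y across them, towards the robot
- deck: the sloped deck, 212 x 172 mm, rising 8 degrees. Origin: on its top surface midway between the lanes, 55 mm above the bench; x uphill along the surface, y across towards the near lane, z square to the surface. Lane centres at y = -44 mm (far) and +44 mm (near); each lane lies between white guide rails 60 mm apart, 8 mm high and wide. Nothing overhangs the lanes
- foot_lip (a point): middle of the top inner edge of the steel lip at the foot, which runs across both lanes: 5 mm thick, 10 mm above the deck, inner face at deck x = -105 mm. Same axes as the deck
- motor_far_axis (a point): motor in the far lane (farther from the robot): grey can 37 mm in diameter, 56 mm long (79 mm with shaft and terminals), 100 to 180 g, lying across the lane, free to roll. Point: on its axis, mid-length, 18 mm above the deck; the point's x runs along the axis. Starts against the lip, axis at deck x = -89 mm; let go before the catch, it rolls back there
- motor_far: the same motor's body; its origin lies 19 mm off the axis and circles round it as the motor rolls, so use motor_far_axis for its place
- stop_far (a point): the far lane's stop: centre of the face of a black rubber pad at deck x = 78 mm, 44 mm wide, top 32 mm above the deck, on a steel plate 35 mm high. A motor is home with its axis at deck x = 53 to 60 mm: at about 54 mm it leans back on the raised catch, at 60 mm it touches the pad. Same axes as the deck
- catch_far (a joint): one-way catch of the far lane: brass tongue 22 mm wide in a slot mid-lane, hinged at deck x = -18 mm, free end at 39 mm, sprung up (0.5 N there). 0 rad = raised (free end 8 mm above the deck), 0.14 = flush. A motor pushed uphill rolls it down; it springs up behind the motor once the axis passes about 53 mm. The red tab at the rack's side would release it
- motor_near_axis (a point): motor in the near lane (nearer to the robot): grey can 37 mm in diameter, 56 mm long (79 mm with shaft and terminals), 100 to 180 g, lying across the lane, free to roll. Point: on its axis, mid-length, 18 mm above the deck; the point's x runs along the axis. Starts against the lip, axis at deck x = -89 mm; let go before the catch, it rolls back there
- motor_near: the same motor's body; its origin lies 19 mm off the axis and circles round it as the motor rolls, so use motor_near_axis for its place
- stop_near (a point): the near lane's stop: centre of the face of a black rubber pad at deck x = 78 mm, 44 mm wide, top 32 mm above the deck, on a steel plate 35 mm high. A motor is home with its axis at deck x = 53 to 60 mm: at about 54 mm it leans back on the raised catch, at 60 mm it touches the pad. Same axes as the deck
- catch_near (a joint): one-way catch of the near lane: brass tongue 22 mm wide in a slot mid-lane, hinged at deck x = -18 mm, free end at 39 mm, sprung up (0.5 N there). 0 rad = raised (free end 8 mm above the deck), 0.14 = flush. A motor pushed uphill rolls it down; it springs up behind the motor once the axis passes about 53 mm. The red tab at the rack's side would release it
- parts_cup: small grey parts cup, 70 mm across, 46 mm high, standing on papers right of the rack; origin under its centre; to be left where it is
- side_cutters: side cutters with blue handles, 129 mm long, lying on papers right of the rack; origin under its middle; to be left where it is
- screwdriver: screwdriver with red handle, 197 mm long, 25 mm thick, lying on papers at the right; origin under its middle; to be left where it is
- caliper: grey slide caliper, 227 mm long, 14 mm thick, lying at the left near the front edge; origin under its middle; to be left where it is
- solder_spool: white spool of solder wire, 55 mm across, 40 mm high, standing at the left; origin under its centre; to be left where it is
- motor_15: a third motor, 79 x 38 x 38 mm, with a black clip, lying on the bench at the left, not part of the job; origin under its middle; to be left where it is

How it is judged:
By the outcome, as a careful person would: the job done as asked, in the order asked, and still so for the second after the job is handed in, with the robot touching nothing.
It also fails if it takes over 69 s, if anything falls off the work surface, if the arm or the gripper's body presses on something with over 40 N, if the wrist force passes 120 N, or if a joint passes its speed limit or range.

## Working session

There is one attempt and no reset: what is moved stays moved. The work goes in short steps, Python scripts to look and compute and a tool call to move; the robot and the scene stay as the last step left them, time stands still between calls to the robot, and variables do not carry over. Pictures are saved under pics/ and viewed, at most 10 in all, crops included, and the job is handed in when it is done.

Besides the shell and the picture viewer there is one more tool, called after "Request:" as a command line: name --argument value ..., lists and objects as JSON in quotes. jog_arm: Moves the arm, as the interface text tells. Its arguments: {"type":"object","properties":{"rows":{"type":"array","items":{"type":"array"}},"squeeze":{"type":"number"}},"required":["rows"]}

```bash
mkdir -p pics
cat > h.py <<'E'
from station import *
import numpy as np, cv2
from scipy.spatial.transform import Rotation as R
def px2w(p,pic,T,off=0):
    K=pic["K"];h,w=pic["range_z"].shape
    u,v=p[0]*w,p[1]*h
    a=pic["range_z"][max(0,int(v)-2):int(v)+3,max(0,int(u)-2):int(u)+3];a=a[a>0]
    if not len(a): return None
    z=np.median(a)+off
    c=np.array([(u-K[0,2])/K[0,0]*z,-(v-K[1,2])/K[1,1]*z,-z,1])
    return (T@c)[:3]
E
python3 - <<'E'
from h import *
o=get_obs();print(o["ee_pos"],o["eef_rot"],o["time_s"])
for n in ["scene","side"]:
    p=camera(n);cv2.imwrite(f"pics/{n}0.png",p["image"][:,:,::-1])
    T=p["world_from_camera"];print(n,np.round(T,3).tolist(),p["K"].tolist())
    for l in ["rack","deck","foot_lip","motor_far_axis","motor_near_axis","stop_far","stop_near"]:
        r=spot_point(l,p)[:2]
        for d in r: print(l,round(d["p"],2),np.round(d["at"],3),np.round(px2w(d["at"],p,T),3))
E
```

```text
[ 0.24448271 -0.49240137  0.20489761] [-3.14050637e+00 -7.97636441e-05  4.60795125e-01] 0.0
scene [[0.883, 0.287, -0.372, 0.087], [-0.47, 0.533, -0.704, -0.958], [-0.004, 0.796, 0.605, 0.764], [0.0, 0.0, 0.0, 1.0]] [[396.5340980021967, 0.0, 274.35628930133], [0.0, 396.5340980021967, 206.92524786631603], [0.0, 0.0, 1.0]]
rack 0.67 [0.511 0.592] [ 0.468 -0.304  0.053]
rack 0.51 [0.499 0.629] [ 0.422 -0.349  0.059]
deck 0.67 [0.51  0.561] [ 0.488 -0.264  0.058]
foot_lip 0.7 [0.535 0.63 ] [ 0.474 -0.362  0.044]
foot_lip 0.42 [0.646 0.855] [ 0.467 -0.629  0.007]
motor_far_axis 0.8 [0.558 0.596] [ 0.511 -0.361  0.075]
motor_near_axis 0.63 [0.496 0.615] [ 0.307 -0.553  0.31 ]
stop_far 0.93 [0.522 0.486] [ 0.551 -0.19   0.092]
stop_near 0.95 [0.47  0.502] [ 0.467 -0.173  0.089]
stop_near 0.74 [0.533 0.631] [ 0.471 -0.361  0.042]
side [[-0.942, 0.204, -0.266, 0.227], [-0.335, -0.545, 0.768, 0.686], [0.012, 0.813, 0.582, 0.708], [0.0, 0.0, 0.0, 1.0]] [[385.1498818263521, 0.0, 284.53348276424066], [0.0, 385.1498818263521, 206.30651741858384], [0.0, 0.0, 1.0]]
rack 0.82 [0.534 0.5  ] [ 0.474 -0.153  0.071]
rack 0.73 [0.545 0.436] [ 0.509 -0.33   0.047]
deck 0.61 [0.538 0.462] [ 0.497 -0.248  0.059]
deck 0.53 [0.53  0.724] [ 0.393  0.108 -0.002]
foot_lip 0.8 [0.572 0.43 ] [ 0.485 -0.438 -0.   ]
motor_far_axis 0.7 [0.546 0.414] [ 0.511 -0.339  0.076]
motor_near_axis 0.47 [0.59  0.442] [ 0.423 -0.314  0.067]
stop_far 0.57 [0.499 0.463] [ 0.541 -0.177  0.092]
stop_far 0.57 [0.601 0.4  ] [ 0.45  -0.531  0.008]
stop_near 0.97 [0.541 0.492] [ 0.465 -0.159  0.08 ]
```

View pics/scene0.png

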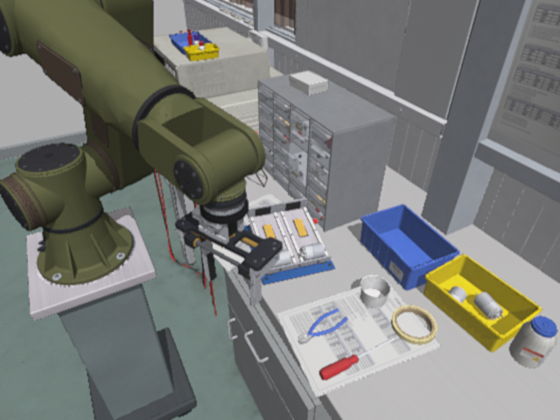

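View pics/side0.png

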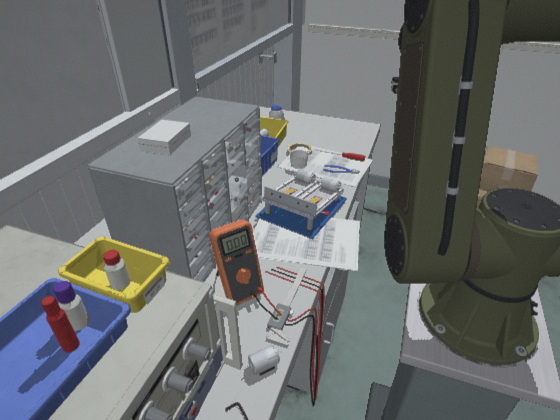

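The scene view shows the rack at about (290,240) px with the motors at its right end; the side view shows it at (305,200). The drawer cabinet is close behind the rack, so I'll check clearance to it.

Run:
```python
from h import *
print(np.round(camera("wrist")["T_tool_cam"],3).tolist())
P=[]
for n in ["scene","side"]:
    p=camera(n);T=p["world_from_camera"];K=p["K"];z=p["range_z"];v,u=np.nonzero(z>0);d=z[v,u]
    P.append((T@np.c_[(u-K[0,2])/K[0,0]*d,-(v-K[1,2])/K[1,1]*d,-d,np.ones(len(d))].T).T[:,:3])
P=np.vstack(P)
for y in np.arange(-.5,.05,.05):
    m=(abs(P[:,1]-y)<.025)&(P[:,0]>.35)&(P[:,0]<.9)
    Q=P[m]
    print(round(y,2),[(round(x,2),round(float(np.percentile(Q[abs(Q[:,0]-x)<.02][:,2],99)),2)) for x in np.arange(.4,.85,.04) if (abs(Q[:,0]-x)<.02).sum()>3])
```

```text
[[-0.001, 0.973, 0.229, 0.065], [1.0, 0.001, -0.0, 0.001], [-0.001, 0.229, -0.973, -0.179], [0.0, 0.0, 0.0, 1.0]]
-0.5 [(np.float64(0.4), 0.02), (np.float64(0.44), 0.02), (np.float64(0.48), 0.02), (np.float64(0.52), 0.01), (np.float64(0.56), 0.05), (np.float64(0.6), 0.05), (np.float64(0.64), 0.05), (np.float64(0.68), 0.09), (np.float64(0.72), 0.09), (np.float64(0.76), 0.01), (np.float64(0.8), 0.09), (np.float64(0.84), 0.09)]
-0.45 [(np.float64(0.4), 0.01), (np.float64(0.44), 0.01), (np.float64(0.48), 0.01), (np.float64(0.52), 0.01), (np.float64(0.56), 0.01), (np.float64(0.6), 0.04), (np.float64(0.64), 0.01), (np.float64(0.68), 0.09), (np.float64(0.76), 0.01), (np.float64(0.8), 0.01), (np.float64(0.84), 0.09)]
-0.4 [(np.float64(0.4), 0.0), (np.float64(0.44), 0.0), (np.float64(0.48), 0.0), (np.float64(0.52), 0.02), (np.float64(0.56), 0.05), (np.float64(0.6), 0.0), (np.float64(0.64), 0.0), (np.float64(0.68), 0.09), (np.float64(0.76), 0.01), (np.float64(0.8), 0.01), (np.float64(0.84), 0.09)]
-0.35 [(np.float64(0.4), 0.08), (np.float64(0.44), 0.08), (np.float64(0.48), 0.08), (np.float64(0
[... 1687 characters left out ...]
at64(0.76), 0.32), (np.float64(0.8), 0.32), (np.float64(0.84), 0.32)]
-0.05 [(np.float64(0.4), 0.01), (np.float64(0.44), 0.01), (np.float64(0.48), 0.01), (np.float64(0.52), 0.01), (np.float64(0.56), 0.01), (np.float64(0.6), 0.29), (np.float64(0.64), 0.32), (np.float64(0.68), 0.32), (np.float64(0.72), 0.32), (np.float64(0.76), 0.32), (np.float64(0.8), 0.32), (np.float64(0.84), 0.32)]
-0.0 [(np.float64(0.4), 0.01), (np.float64(0.44), 0.01), (np.float64(0.48), 0.01), (np.float64(0.52), 0.01), (np.float64(0.56), 0.01), (np.float64(0.6), 0.29), (np.float64(0.64), 0.32), (np.float64(0.68), 0.35), (np.float64(0.72), 0.36), (np.float64(0.76), 0.36), (np.float64(0.8), 0.32), (np.float64(0.84), 0.32)]
```

Request:
jog_arm --rows '[[[0,0,-0.012],-6.6,0.03],[[0,0,-0.012],-6.6,0.03],[[0,0,-0.012],-6.6,0.03],[[0,0,-0.012],-6.6,0.03],[[0,0,-0.012],-6.6,0.03],[[0,0,-0.012],-6.6,0.03],[[0,0,-0.012],-6.6,0.03],[[0,0,-0.012],-6.6,0.03]]'

```text
time_s: 1.62
ee_pos: [0.2446, -0.4926, 0.3021]
eef_rot: [3.142, 0.0, 1.388]
force: [-0.0, -0.4, 0.8]
grip_width: 0.0441
grip_force: 0.0
```

Request:
jog_arm --rows '[[[0.03,0.019,0],0,0.075],[[0.03,0.019,0],0,0.075],[[0.03,0.019,0],0,0.075],[[0.03,0.019,0],0,0.075],[[0.03,0.019,0],0,0.075],[[0.03,0.019,0],0,0.075],[[0.03,0.019,0],0,0.075],[[0.03,0.019,0],0,0.075],[[0.03,0.019,0],0,0.075],[[0.03,0.019,0],0,0.075],[[0,0,0],0,0.075],[[0,0,0],0,0.075]]'

```text
time_s: 2.62
ee_pos: [0.4881, -0.2324, 0.3012]
eef_rot: [-3.141, -0.0, 1.385]
force: [-0.5, 0.3, -0.4]
grip_width: 0.075
grip_force: 0.0
```

Run:
```python
from h import *
o=get_obs();print(o["ee_pos"],o["eef_rot"],o["time_s"])
W=np.eye(4);W[:3,:3]=R.from_euler("xyz",o["eef_rot"]).as_matrix();W[:3,3]=o["ee_pos"]
p=camera("wrist");cv2.imwrite("pics/w1.png",p["image"][:,:,::-1])
T=W@p["T_tool_cam"];print(p["K"].tolist(),p.keys())
np.savez("w1.npz",T=T,K=p["K"],z=p["range_z"],im=p["image"])
for l in ["deck","foot_lip","motor_far_axis","motor_near_axis","stop_far","stop_near"]:
    for d in spot_point(l,p)[:2]: print(l,round(d["p"],2),np.round(np.array(d["at"])*[560,420],0),np.round(px2w(d["at"],p,T),3))
```

```text
[ 0.4880611  -0.23244314  0.30120306] [-3.14114691e+00 -4.09079409e-05  1.38509611e+00] 2.6167
[[299.93728286559053, 0.0, 276.1135502308399], [0.0, 299.93728286559053, 213.25739803310364], [0.0, 0.0, 1.0]] dict_keys(['image', 'range_z', 'K', 'T_tool_cam', 'shot'])
deck 0.61 [281. 205.] [ 0.491 -0.257  0.054]
foot_lip 0.89 [281. 269.] [ 0.472 -0.358  0.048]
motor_far_axis 0.75 [311. 266.] [ 0.517 -0.347  0.079]
motor_near_axis 0.83 [249. 259.] [ 0.431 -0.322  0.075]
stop_far 0.76 [320. 150.] [ 0.552 -0.188  0.099]
stop_near 0.95 [249. 150.] [ 0.465 -0.171  0.098]
```

View pics/w1.png

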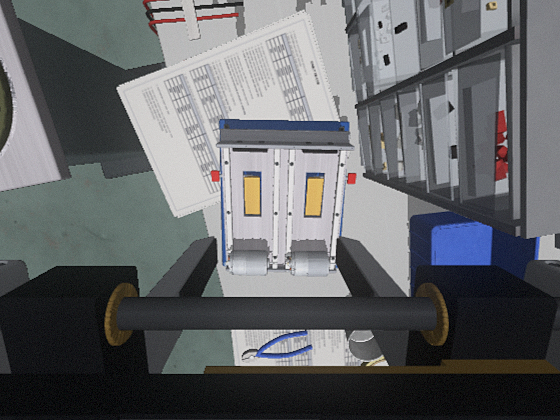

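The wrist view shows the lanes running nearly straight up the picture, with motors at (250,262) and (310,262), stop plates near row 150 and the cabinet at the right. I'll refine the yaw from the rails.

Run:
```python
from h import *
d=np.load("w1.npz");T,K,z,im=d["T"],d["K"],d["z"],d["im"]
def pw(u,v):
    zz=z[np.clip(np.round(v).astype(int),0,419),np.clip(np.round(u).astype(int),0,559)]
    return (T@np.array([(u-K[0,2])/K[0,0]*zz,-(v-K[1,2])/K[1,1]*zz,-zz,np.ones_like(zz)]))[:3].T
# deck plane
v,u=np.mgrid[165:235,232:338];P=pw(u.ravel().astype(float),v.ravel().astype(float))
for _ in range(8):
    A=np.c_[P[:,:2],np.ones(len(P))];c,*_=np.linalg.lstsq(A,P[:,2],rcond=None);r=P[:,2]-A@c;P=P[abs(r)<max(.0015,1.2*r.std())]
print("plane",c,"yaw",np.degrees(np.arctan2(c[1],c[0])),"slope",np.degrees(np.arctan(np.hypot(*c[:2]))),len(P),"z@(.49,-.257)",c@[.49,-.257,1])
n=np.array([c[0],c[1],-1]);
def ray(u,v,h):
    dd=T[:3,:3]@np.array([(u-K[0,2])/K[0,0],-(v-K[1,2])/K[1,1],-1]);o=T[:3,3]
    t=-(n@o+c[2]+h)/(n@dd);return o+t*dd
g=cv2.cvtColor(im,cv2.COLOR_RGB2GRAY)
L=cv2.createLineSegmentDetector().detect(g)[0][:,0]
for x1,y1,x2,y2 in L:
    if min(x1,x2)>215 and max(x1,x2)<352 and min(y1,y2)>115 and max(y1,y2)<282 and np.hypot(x2-x1,y2-y1)>35:
        a,b=ray(x1,y1,.0),ray(x2,y2,.0)
        if b[1]<a[1] : a,b=b,a
        print(np.round([x1,y1,x2,y2]),np.round(a,4),np.round(b,4),"ang",round(np.degrees(np.arctan2(b[1]-a[1],b[0]-a[0])),2))
# height profile behind motors / stops
ax=np.array([np.cos(1.38),np.sin(1.38)])
for u in (249,311):
    vv=np.arange(140,285,3.);Q=pw(np.full_like(vv,u),vv)
    print(u,[(round(float((q[:2]-[.49,-.257])@ax)*1000),round(float(q[2]-c@[q[0],q[1],1])*1000)) for q in Q])
# cabinet front at z .15-.33
v,u=np.mgrid[0:300,340:560];P=pw(u.ravel().astype(float),v.ravel().astype(float))
m=(P[:,2]>.12)&(P[:,2]<.4)
for y in np.arange(-.3,-.05,.03):
    q=P[m&(abs(P[:,1]-y)<.015)]
    if len(q): print(round(y,2),q[:,0].min(),q[q[:,0].argmin(),2])
```

```text
plane [0.02940985 0.1380331  0.07567094] yaw 77.97219948507583 slope 8.033179446944256 4637 z@(.49,-.257) 0.05460726276838049
[221. 118. 346. 121.] [ 0.5941 -0.1583  0.0713] [ 0.4343 -0.125   0.0712] ang 168.22
[302. 148. 339. 149.] [ 0.5821 -0.1931  0.0661] [ 0.5324 -0.1827  0.0661] ang 168.15
[261. 172. 261. 216.] [ 0.459  -0.2673  0.0523] [ 0.4718 -0.2037  0.0614] ang 78.63
[303. 216. 305. 173.] [ 0.5186 -0.2785  0.0525] [ 0.5322 -0.2168  0.0614] ang 77.54
[325. 173. 321. 217.] [ 0.5454 -0.2854  0.0523] [ 0.5585 -0.2217  0.0615] ang 78.38
[339. 167. 335. 211.] [ 0.566  -0.2795  0.0537] [ 0.579  -0.2169  0.0628] ang 78.25
[243. 214. 241. 171.] [ 0.4328 -0.2604  0.0525] [ 0.4455 -0.1969  0.0616] ang 78.66
[223. 182. 224. 228.] [ 0.4009 -0.2765  0.0493] [ 0.416  -0.2076  0.0593] ang 77.65
[334. 217. 331. 253.] [ 0.552  -0.3475  0.0439] [ 0.5639 -0.2889  0.0524] ang 78.52
[221. 263. 220. 179.] [ 0.3814 -0.3335  0.0409] [ 0.4124 -0.2034  0.0597] ang 76.64
[338. 235. 343. 182.] [ 0.5662 -0.3183  0.0484] [ 0.5817 -0.2387  0.0598] ang 78.95
[348. 146. 288. 145.] [ 0.5942 -0.1905  0.0668] 
[... 1743 characters left out ...]
 (43, -46), (38, -46), (40, 7), (36, 6), (32, 7), (27, 5), (23, 5), (18, 4), (14, 4), (9, 4), (4, 1), (0, 2), (-5, 1), (-10, 1), (-14, 1), (-20, -2), (-24, 0), (-29, 0), (-34, 0), (-38, 1), (-44, 0), (-48, 1), (-54, -1), (-59, -1), (-64, -1), (-68, 0), (-69, 12), (-69, 24), (89, 413), (-76, 32), (-79, 35), (-84, 36), (-88, 37), (-92, 38), (-99, 34), (-140, -36), (-145, -34), (-151, -34)]
-0.24 0.5228630538421583 0.3461115767163424
-0.21 0.5635314485708665 0.3998070710224989
-0.18 0.6151191565484977 0.29301548555419904
-0.15 0.6155233957361721 0.2921988062616787
-0.12 0.5883052856996359 0.1942834092208463
-0.09 0.5881066898929431 0.19220703280752677
-0.06 0.5879402667658141 0.1933702650447785
```

Run:
```python
from h import *
def cl(z,K,T):
    v,u=np.nonzero(z>0);d=z[v,u]
    return (T@np.c_[(u-K[0,2])/K[0,0]*d,-(v-K[1,2])/K[1,1]*d,-d,np.ones(len(d))].T).T[:,:3]
d=np.load("w1.npz");z=d["z"].copy();z[238:]=0
C={"w":cl(z,d["K"],d["T"])}
for n in ["scene","side"]:
    p=camera(n);C[n]=cl(p["range_z"],p["K"],p["world_from_camera"])
for n,P in C.items():
  for y in np.arange(-.31,-.1,.02):
    r=[]
    for zz in (.14,.18,.22,.26,.30,.33):
        q=P[(abs(P[:,1]-y)<.01)&(abs(P[:,2]-zz)<.02)&(P[:,0]>.565)&(P[:,0]<.7)]
        r.append((len(q),round(float(np.percentile(q[:,0],3)),3)) if len(q)>2 else None)
    print(n,round(y,2),r)
```

```text
w -0.31 [None, None, None, None, None, None]
w -0.29 [None, None, None, None, None, None]
w -0.27 [None, None, None, None, None, None]
w -0.25 [(86, 0.625), (119, 0.625), (169, 0.625), (247, 0.625), (498, 0.625), (456, 0.625)]
w -0.23 [(281, 0.62), (310, 0.619), (539, 0.626), (968, 0.623), (1348, 0.617), (1421, 0.626)]
w -0.21 [(304, 0.618), (330, 0.618), (301, 0.619), (1069, 0.619), (1482, 0.616), (1482, 0.626)]
w -0.19 [(292, 0.618), (429, 0.619), (345, 0.618), (973, 0.618), (1785, 0.616), (1570, 0.626)]
w -0.17 [(296, 0.618), (454, 0.62), (320, 0.618), (1048, 0.618), (1991, 0.616), (1665, 0.626)]
w -0.15 [(328, 0.622), (444, 0.624), (651, 0.626), (1275, 0.623), (1808, 0.621), (1826, 0.626)]
w -0.13 [(449, 0.598), (580, 0.597), (611, 0.625), (1148, 0.622), (1566, 0.621), (1294, 0.625)]
w -0.11 [(820, 0.598), (480, 0.589), (297, 0.617), (1826, 0.618), (313, 0.613), None]
scene -0.31 [None, None, None, None, None, None]
scene -0.29 [None, None, None, None, None, None]
scene -0.27 [None, None, None, None, None, None]
scene -0.25 [(263, 0.628), (279, 0.628), (293, 0.628), (318, 0.628),
[... 805 characters left out ...]
e]
side -0.25 [(6, 0.625), (9, 0.626), (10, 0.625), None, (8, 0.625), (15, 0.625)]
side -0.23 [(45, 0.623), (54, 0.625), (57, 0.624), (56, 0.625), (61, 0.625), (81, 0.626)]
side -0.21 [(27, 0.618), (30, 0.618), (22, 0.62), (37, 0.619), (39, 0.616), (82, 0.626)]
side -0.19 [(10, 0.617), (38, 0.618), (21, 0.618), (40, 0.618), (39, 0.615), (83, 0.626)]
side -0.17 [None, (37, 0.619), (30, 0.618), (53, 0.619), (54, 0.616), (89, 0.627)]
side -0.15 [None, (10, 0.623), (31, 0.625), (34, 0.619), (32, 0.616), (97, 0.627)]
side -0.13 [(34, 0.598), (172, 0.598), (61, 0.625), (87, 0.623), (77, 0.622), (105, 0.626)]
side -0.11 [(54, 0.599), (38, 0.588), (26, 0.617), (56, 0.618), (40, 0.614), (108, 0.626)]
```

Request:
jog_arm --rows '[[[0,0,0],1.05,0.0755],[[-0.0315,0.0009,0],0,0.0755],[[-0.0315,0.0009,0],0,0.0755],[[-0.0315,0.0009,0],0,0.0755],[[-0.0315,0.0009,0],0,0.0755],[[-0.0315,0.0009,0],0,0.0755],[[0,0,0.036],0,0.0755],[[0,0,0.036],0,0.0755],[[0,0,0.036],0,0.0755],[[0,0,0.036],0,0.0755],[[0,0,0.036],0,0.0755],[[0,0,0.02],0,0.0755]]'

```text
time_s: 4.07
ee_pos: [0.4582, -0.3876, 0.0973]
eef_rot: [-3.138, -0.002, 1.363]
force: [-0.2, 0.0, -0.1]
grip_width: 0.0757
grip_force: 0.0
```

Run:
```python
from h import *
o=get_obs();print(o["ee_pos"],o["eef_rot"],o["time_s"])
D=np.array([.4925,-.2565]);q=np.array(o["ee_pos"][:2])-D;print("along",q@[.2028,.9792],"f",q@[-.9792,.2028])
p=camera("wrist");cv2.imwrite("pics/w2.png",p["image"][:,:,::-1])
```

```text
[ 0.45818957 -0.38761711  0.09731375] [-3.13784584e+00 -2.34079472e-03  1.36273616e+00] 4.0667
along -0.1353480313537088 f 0.007006218914071471
```

View pics/w2.png

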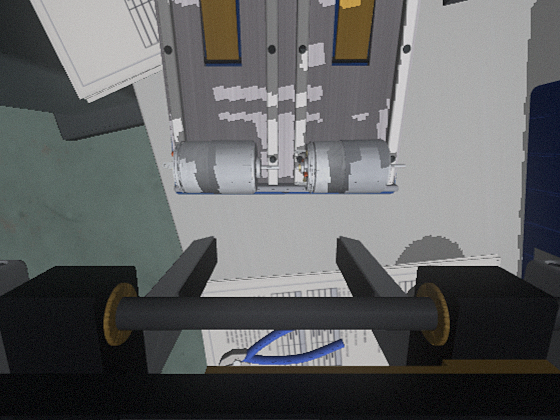

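The view shows both motors at the lip, (217,167) and (347,167), with a fingertip lined up behind each. Lowering, then approaching slowly.

Request:
jog_arm --rows '[[[0,0,0.02],0,0.0755],[[0,0,0.02],0,0.0755],[[0,0,0],0,0.0755],[[0,0,0],0,0.0755],[[0.004,0,0],0,0.0755],[[0.004,0,0],0,0.0755],[[0.003,0,0],0,0.0755],[[0.002,0,0],0,0.0755],[[0.002,0,0],0,0.0755],[[0.002,0,0],0,0.0755],[[0,0,0],0,0.0755]]'

```text
time_s: 5.03
ee_pos: [0.4631, -0.3716, 0.0616]
eef_rot: [3.142, -0.0, 1.364]
force: [0.9, -0.5, -0.0]
grip_width: 0.0754
grip_force: 0.0
```

Request:
jog_arm --rows '[[[0,0,0.004],0,0.0755],[[0.001,0,0],0,0.0755],[[0.002,0,-0.0003],0,0.0755],[[0.003,0,-0.0004],0,0.0755],[[0.0035,0,-0.0005],0,0.0755],[[0.0035,0,-0.0005],0,0.0755],[[0.0035,0,-0.0005],0,0.0755],[[0.0035,0,-0.0005],0,0.0755],[[0.0035,0,-0.0005],0,0.0755],[[0.0035,0,-0.0005],0,0.0755],[[0.002,0,-0.0003],0,0.0755],[[0.001,0,-0.0001],0,0.0755]]'

```text
time_s: 6.03
ee_pos: [0.4693, -0.3432, 0.0625]
eef_rot: [3.14, 0.002, 1.364]
force: [-4.9, -7.7, 6.3]
grip_width: 0.0756
grip_force: 4.0
```

```bash
cat > look.py <<'E'
from h import *
import sys
o=get_obs();print(o["ee_pos"],o["eef_rot"],o["time_s"],o["force"])
D=np.array([.4925,-.2565]);q=np.array(o["ee_pos"][:2])-D;print("along",q@[.2028,.9792],"f",q@[-.9792,.2028])
p=camera("wrist");cv2.imwrite(f"pics/{sys.argv[1]}.png",p["image"][:,:,::-1])
W=np.eye(4);W[:3,:3]=R.from_euler("xyz",o["eef_rot"]).as_matrix();W[:3,3]=o["ee_pos"];T=W@p["T_tool_cam"]
K,z=p["K"],p["range_z"];v,u=np.nonzero(z>0);d=z[v,u]
P=(T@np.c_[(u-K[0,2])/K[0,0]*d,-(v-K[1,2])/K[1,1]*d,-d,np.ones(len(d))].T).T[:,:3]
r=P-[.4925,-.2565,.055];a=r[:,:2]@[.2028,.9792];y=r[:,:2]@[-.9792,.2028]
X=a*.9903+r[:,2]*.1392;Z=-a*.1392+r[:,2]*.9903
for n,c,s in(("far",-.044,1),("near",.044,-1)):
    for k in(-.018,0,.018):
        m=(abs(y-c-k)<.005)&(Z>.0345)&(Z<.042)&(abs(X)<.14)&(X<.075)
        print(n,k,m.sum(),"axis X",np.round((X[m].max()+X[m].min())/2*1000,1) if m.sum() else None,np.round([X[m].min()*1e3,X[m].max()*1e3],1) if m.sum() else "")
    m=(abs(y-c)<.006)&(X>.025)&(X<.037);print(n,"tongue Z",np.round(np.median(Z[m])*1000,1) if m.sum() else None)
E
python3 look.py w3
```

```text
[ 0.4692763  -0.34321243  0.06254301] [3.14026129e+00 1.97884213e-03 1.36395636e+00] 6.0333 [-4.85813011 -7.6821477   6.26718125]
along -0.08961858268218663 f 0.005155369352173757
far -0.018 513 axis X -63.0 [-73.4 -52.5]
far 0 572 axis X -64.7 [-77.6 -51.8]
far 0.018 419 axis X -60.3 [-69.6 -51. ]
far tongue Z 5.9
near -0.018 502 axis X -61.7 [-72.  -51.3]
near 0 658 axis X -72.5 [-94.4 -50.7]
near 0.018 436 axis X -60.1 [-69.3 -50.9]
near tongue Z 5.9
```

View pics/w3.png

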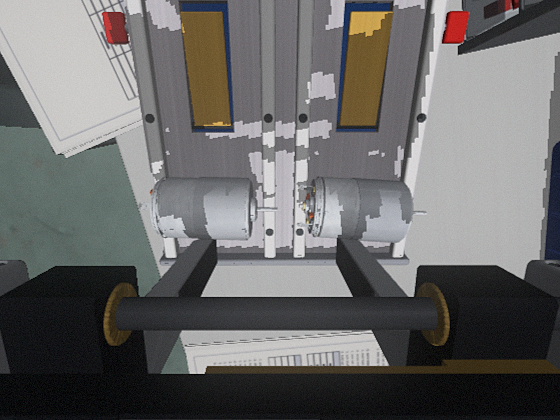

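Both motors are off the lip and level with each other, at (205,208) and (360,208), so I'll continue at the same pace.

Request:
jog_arm --rows '[[[0.002,0,-0.0002],0,0.0755],[[0.003,0,-0.0004],0,0.0755],[[0.003,0,-0.0004],0,0.0755],[[0.003,0,-0.0004],0,0.0755],[[0.003,0,-0.0004],0,0.0755],[[0.003,0,-0.0004],0,0.0755],[[0.003,0,-0.0004],0,0.0755],[[0.003,0,-0.0004],0,0.0755],[[0.003,0,-0.0004],0,0.0755],[[0.003,0,-0.0004],0,0.0755]]'

```text
time_s: 6.92
ee_pos: [0.4752, -0.3152, 0.0665]
eef_rot: [3.14, 0.002, 1.364]
force: [-5.4, -8.5, 8.7]
grip_width: 0.0753
grip_force: 5.0
```

```bash
python3 look.py w4
```

```text
[ 0.47515029 -0.31519529  0.06649306] [3.14005975e+00 2.39355337e-03 1.36358249e+00] 6.9167 [-5.39802285 -8.52325634  8.69110998]
along -0.06099294939573518 f 0.005085427063472112
far -0.018 500 axis X -33.4 [-44.1 -22.8]
far 0 560 axis X -36.1 [-48.6 -23.5]
far 0.018 423 axis X -31.6 [-40.6 -22.6]
far tongue Z 5.8
near -0.018 501 axis X -31.9 [-41.8 -22.1]
near 0 660 axis X -43.6 [-64.8 -22.3]
near 0.018 424 axis X -31.2 [-39.8 -22.5]
near tongue Z 5.8
```

Request:
jog_arm --rows '[[[0.003,0,-0.0004],0,0.0755],[[0.003,0,-0.0004],0,0.0755],[[0.003,0,-0.0004],0,0.0755],[[0.003,0,-0.0004],0,0.0755],[[0.003,0,-0.0004],0,0.0755],[[0.003,0,-0.0004],0,0.0755],[[0.003,0,-0.0004],0,0.0755],[[0.003,0,-0.0004],0,0.0755],[[0.003,0,-0.0005],0,0.0755],[[0.003,0,-0.0005],0,0.0755],[[0.003,0,-0.0005],0,0.0755],[[0.003,0,-0.0005],0,0.0755]]'

```text
time_s: 7.97
ee_pos: [0.4824, -0.28, 0.0717]
eef_rot: [3.14, 0.002, 1.363]
force: [-4.8, -9.0, 8.2]
grip_width: 0.0752
grip_force: 5.3
```

Request:
jog_arm --rows '[[[0.003,0,-0.0004],0,0.0755],[[0.003,0,-0.0004],0,0.0755],[[0.003,0,-0.0004],0,0.0755],[[0.003,0,-0.0004],0,0.0755],[[0.003,0,-0.0004],0,0.0755],[[0.003,0,-0.0004],0,0.0755],[[0.003,0,-0.0004],0,0.0755],[[0.003,0,-0.0004],0,0.0755],[[0.003,0,-0.0005],0,0.0755],[[0.003,0,-0.0005],0,0.0755],[[0.003,0,-0.0005],0,0.0755],[[0.003,0,-0.0005],0,0.0755]]'

```text
time_s: 8.97
ee_pos: [0.4898, -0.2447, 0.0768]
eef_rot: [3.14, 0.002, 1.364]
force: [-5.8, -8.6, 7.3]
grip_width: 0.0755
grip_force: 5.2
```

```bash
python3 look.py w5
```

```text
[ 0.48978264 -0.24465707  0.07677678] [3.14048816e+00 2.13287233e-03 1.36354446e+00] 8.9667 [-5.77013321 -8.56214794  7.32554049]
along 0.01104552062929607 f 0.005062588051295834
far -0.018 490 axis X 38.0 [28. 48.]
far 0 553 axis X 37.2 [23.8 50.5]
far 0.018 418 axis X 41.0 [32.6 49.5]
far tongue Z 61.9
near -0.018 499 axis X 39.2 [29.2 49.2]
near 0 653 axis X 29.2 [ 7.6 50.8]
near 0.018 435 axis X 43.0 [34.2 51.8]
near tongue Z 87.2
```

View pics/w5.png

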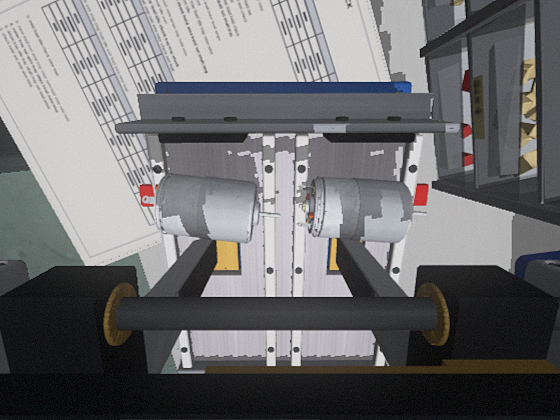

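Request:
jog_arm --rows '[[[0.002,0,-0.0002],0,0.0755],[[0.002,0,-0.0002],0,0.0755],[[0.002,0,-0.0003],0,0.0755],[[0.002,0,-0.0002],0,0.0755],[[0.002,0,-0.0002],0,0.0755],[[0.0015,0,-0.0002],0,0.0755],[[0.0015,0,-0.0001],0,0.0755],[[0.001,0,0],0,0.0755],[[0.001,0,0],0,0.0755],[[0.001,0,0],0,0.0755],[[0,0,0],0,0.0755]]'

```text
time_s: 9.93
ee_pos: [0.4931, -0.2275, 0.077]
eef_rot: [-3.141, -0.001, 1.364]
force: [0.2, 0.0, 0.4]
grip_width: 0.0751
grip_force: 0.0
```

```bash
python3 look.py w6
```

```text
[ 0.49308066 -0.22747948  0.07699373] [-3.14115102e+00 -5.76617276e-04  1.36429478e+00] 9.9333 [0.15518025 0.04497862 0.35365231]
along 0.02853464783284435 f 0.005316773767122252
far -0.018 528 axis X 56.9 [47.1 66.8]
far 0 574 axis X 55.0 [41.6 68.4]
far 0.018 433 axis X 59.4 [50.3 68.6]
far tongue Z None
near -0.018 517 axis X 57.3 [47.4 67.3]
near 0 661 axis X 47.4 [24.9 69.8]
near 0.018 441 axis X 60.2 [51.1 69.3]
near tongue Z 57.1
```

View pics/w6.png

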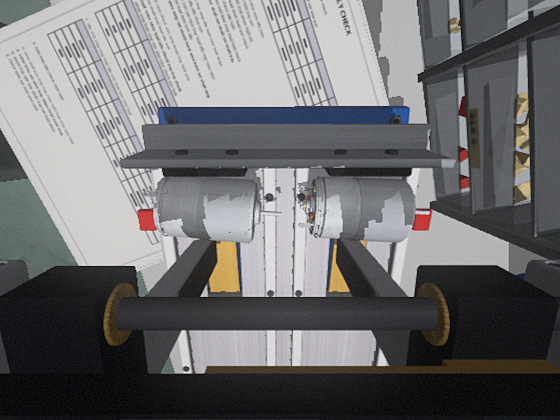

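Force has dropped to zero and both motors sit near the pads at about 58 mm, with a tongue showing behind each. Backing off slowly, then up, to verify.

Request:
jog_arm --rows '[[[-0.002,0,0],0,0.0755],[[-0.003,0,0],0,0.0755],[[-0.005,0,0],0,0.0755],[[-0.01,0,0],0,0.0755],[[-0.01,0,-0.01],0,0.0755],[[-0.01,0,-0.02],0,0.0755],[[-0.01,0,-0.03],0,0.0755],[[-0.01,0,-0.03],0,0.0755],[[0,0,-0.03],0,0.0755],[[0,0,-0.03],0,0.0755],[[0,0,0],0,0.0755],[[0,0,0],0,0.0755]]'

```text
time_s: 10.98
ee_pos: [0.4809, -0.288, 0.2292]
eef_rot: [3.138, 0.001, 1.363]
force: [-1.2, -0.3, -1.5]
grip_width: 0.0758
grip_force: 0.0
```

```bash
python3 look.py w7
```

```text
[ 0.48087785 -0.28795866  0.22917564] [3.13844660e+00 1.34925659e-03 1.36325703e+00] 10.9833 [-1.23073667 -0.27077745 -1.45641935]
along -0.033161290713051766 f 0.005000594881527983
far -0.018 186 axis X 57.0 [46.9 67. ]
far 0 185 axis X 58.0 [47.  68.9]
far 0.018 144 axis X 57.6 [49.1 66.2]
far tongue Z 294.8
near -0.018 172 axis X 56.8 [46.3 67.3]
near 0 174 axis X 58.3 [49.3 67.4]
near 0.018 154 axis X 59.3 [49.3 69.3]
near tongue Z 293.8
```

View pics/w7.png

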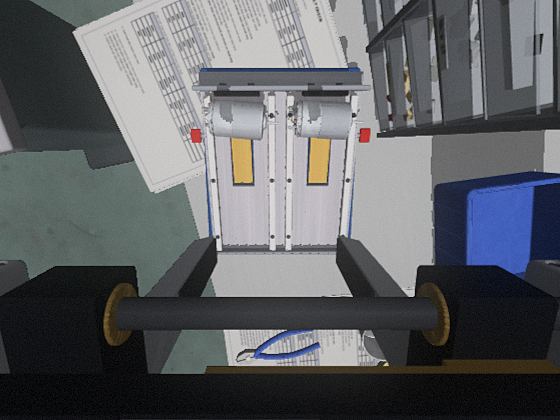

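Both motors, at (240,117) and (325,117), stayed at the stops after release. One check of the tongue heights, and hand in if they're raised.

```bash
sed -i 's/(X>.025)&(X<.037)/(X>.02)\&(X<.034)\&(abs(Z)<.02)/' look.py; python3 look.py w8; python3 -c "
from h import *
print(hand_in())"
```

```text
[ 0.48046152 -0.28743002  0.22746334] [3.14109137e+00 2.08564583e-04 1.36343644e+00] 11.0333 [-0.27627518 -0.69074688 -0.14141951]
along -0.03272807488648548 f 0.005515470346952783
far -0.018 178 axis X 57.0 [47.5 66.5]
far 0 181 axis X 57.5 [47.5 67.5]
far 0.018 147 axis X 59.0 [49.5 68.4]
far tongue Z 5.5
near -0.018 175 axis X 57.3 [47.9 66.8]
near 0 172 axis X 58.8 [48.8 68.7]
near 0.018 151 axis X 59.8 [51.8 67.9]
near tongue Z 5.4
the job is handed in; nothing more can be done
None
```

Both motors are home at the stops (axes measured at about 57 to 59 mm) with the catches up behind them. They stayed there after the fingers backed off, and the job is handed in at 11 s.

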